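# Swap the failed cards of the valve tester

## Robot

A 6-joint arm with a two-finger parallel gripper is mounted at the origin on the work surface. World frame = base frame: x ahead of the robot, y to its left, z up, the work surface at z = 0. Lengths are in mm, angles in degrees, forces in N, time in s.
With the tool pointing down it reaches from about 325 to 1000 mm from the base axis. Payload 5.1 kg.
Tool frame: the origin (TCP) lies on the mounting face of the last link; the fingertips stand 173 mm ahead of it and the grasp point (between the pads) lies 155 mm ahead of it (tip_reach is the distance from the TCP to the fingertips, in mm); z points along the fingers, y is the line along which they close (so a half turn about z gives the same grasp; the last joint's range is limited). The gripper opens to 85 mm and grips with 20 to 120 N. Pads are 22 mm wide; open, the fingers measure 114 mm over their backs; the gripper's body (76 mm by 85 mm) begins 54 mm behind the grasp point. The pads swing forward as they close: fully open they stand 13 mm farther back than shut.
Start: joints at [-78.816, 7.093, 94.555, -0, 78.352, -4.733], TCP at [178.224, -625.078, 404.722] pointing down, gripper open.
Joint ranges: [-149.61, 149.61], [-58.7, 133.49], [1.44, 155.28], [-77.14, 257.14], [18.33, 153.61], [-166.67, 166.67]. Speed limits (degrees/s): [147.25, 147.25, 180, 180, 180, 180].

## Interface

Orientations are given as [roll, pitch, yaw] about the fixed x, y, z axes, in that order (R = Rz(yaw) Ry(pitch) Rx(roll)).
In Python, from station import goto, movel, movej, open_jaws, gripper_close, wait, inverse_kinematics, sense, camera, IKError, hand_in, regions_of, tip_reach gives the robot as it stands. The module is installed in compiled form; this text tells all that it offers. Calls block until the motion is done:
- goto(position, orientation): joint-space move of the TCP to a pose.
- movel(position, orientation=None, velocity=150): straight line of the TCP; orientation=None keeps the orientation; velocity is the mean speed in mm/s.
- movej(angles): joint-space move.
- open_jaws() and gripper_close(strength=None): open the fingers fully, or close them until they stop; strength is the grip in N (None keeps the last).
- wait(seconds).
- inverse_kinematics(position, orientation): joint angles nearest the present ones, or None.
- sense(): the state.
- camera(name): name is "side" or "top" or "wrist"; returns a dict with "img" (480x640x3 uint8, blue, green, red), "fovy" (degrees; the focal length in pixels is half the picture's height over the tangent of half this angle, whatever the lens; pixels are square), "cx", "cy" (the principal point, pixels), "k1" (the pictures are not rectified: a ray, as slopes to the right and down, at radius r is drawn at 1 + k1 r^2 times it, then the intrinsics apply), "camera_from_world" (4x4, takes a point from world to camera coordinates). Camera axes: x right, y up, looking along -z (the intrinsics and any distortion apply to the point x, -y, -z); pixel columns grow to the right and rows downward; lengths in mm; the calibration is good to about 2 mm. A picture is of the moment at which its call begins. There is no depth.
A pose or a line that the arm cannot do raises IKError and nothing moves.
- hand_in(): hands the job in; it is judged then, once.
Trained networks look in the newest picture that a camera, given by its name, has taken for a name from the list of things; names that differ only in an ending like _2 or _b are one class to them, and where a whole thing is asked for, a point or a joint stands for the part that bears it (a point fixed in the world has none). Each returns a list of dicts, best first, with "score" (0 to 1); they miss things now and then, are a little off and sometimes report something else, mostly with a low value. They report only what shows in the picture. A call takes as long as a camera call. They do not tell look-alikes from the thing itself.
- regions_of(camera, query): "pixels" (480x640 bool, what is visible of it) and "extent" ([centre column, centre row, width, height] in pixels, round what is visible of it).
The state is a dict: "clock": time; "joint_pos": joint angles; "joint_velocities": joint speeds; "joint_torque": joint torques, N m; "tool_pos": TCP position; "orientation": TCP orientation; "force": force on the tool from outside, world axes, zero at the start; "ft_torque": the same for the moment, N m; "opening": opening from 0.0 (shut) to 1.0 (fully open); "finger_force": force on a finger pad.
Only numpy, scipy, OpenCV 4.12 (cv2) and the standard library are available. Lean on these libraries where they do the work, as an engineer would, in place of code of your own. Each camera call takes 0.05 s, during which the arm holds its last target. There are 200 camera calls.

## Task

The valve tester's red cards have failed. First swing out both ejector levers of every bay that holds a red card, so that all the red cards are pried up and rest loose on their levers at the same time; then stand every red card on edge in a slot of the blue tray. Lift each green card off its hooks, seat it fully home in a bay of the rack, one to a bay, and swing that bay's two levers fully in; drop no card and leave the other things on the bench where they are.

Things in the scene. Friction and masses are not known exactly. Their poses are not given: they have to be found in the camera images.
- red1_c (a point): Red card, starts seated in bay 1. All cards alike: slab 14 mm thick (x), upright, 0.18 kg. Lower body 108 mm long (y), 50 mm high; above it, 50-66 mm up, 132 mm long, so a 12 mm ear juts out at each end. On top a black handle frame 104 mm long, 12 mm thick: pinch the middle of its level bar, 12 mm high, bar centre 106 mm above the underside, 50 mm above this point (card's centre, 56 mm up).
- red2_c (a point): Centre of the second red card, same shape, starts seated in bay 2. Any card may be absent. The opening under a card's handle bar is 34 mm high and 84 mm long; a card is 112 mm tall in all, front and back alike.
- green1_c (a point): Centre of a green card, same shape as red. Starts hanging by its handle bar on the two prongs of stand 1, its x along the stand's x, its underside 120 mm above the bench.
- green2_c (a point): Centre of the second green card, same shape; starts hanging on stand 2 in the same way.
- bay1 (a point): Middle of bay 1's slot floor, 20 mm above the bench, z up; slot 17 mm wide (x), 116 long (y), 40 deep, with lips that flare to 34 mm, 53 mm above the floor. The fixed grey rack is 200 x 200 mm, two like bays 100 mm apart in x. Card centre: 56 mm above this point when seated, about 70 mm when it rests on levers that are out. A card's long side lies along y.
- bay2 (a point): Middle of bay 2's slot floor; as bay 1, 100 mm farther along the rack's x (away from the robot).
- lever1left (a joint): Ejector lever at the +y end of bay 1: 0 = fully in (its nose over the card's ear), 0.70 rad = fully out, away from the card. Stays where left; about 4 N at the grip swings it. Hinge axis along the bay point's x, 80 mm from that point towards +y and 48 mm above it. Swinging out, its toe lifts the ear; swinging in lowers it and the nose holds it down.
- lever1left_grip (a point): Point on that lever's yellow handle to pinch or push, 58 mm from the hinge. Handle 14 mm wide (bay point's x), 9 mm thick, ends 20 mm past this point; at joint 0 it leans 0.2 rad outward from upright, this point then about 125 mm above the bench.
- lever1right (a joint): Ejector lever at the -y end of bay 1: 0 = fully in (its nose over the card's ear), 0.70 rad = fully out, away from the card. Stays where left; about 4 N at the grip swings it. Hinge axis along the bay point's x, 80 mm from that point towards -y and 48 mm above it. Swinging out, its toe lifts the ear; swinging in lowers it and the nose holds it down.
- lever1right_grip (a point): Point on that lever's yellow handle to pinch or push, 58 mm from the hinge. Handle 14 mm wide (bay point's x), 9 mm thick, ends 20 mm past this point; at joint 0 it leans 0.2 rad outward from upright, this point then about 125 mm above the bench.
- lever2left (a joint): Ejector lever at the +y end of bay 2: 0 = fully in (its nose over the card's ear), 0.70 rad = fully out, away from the card. Stays where left; about 4 N at the grip swings it. Hinge axis along the bay point's x, 80 mm from that point towards +y and 48 mm above it. Swinging out, its toe lifts the ear; swinging in lowers it and the nose holds it down.
- lever2left_grip (a point): Point on that lever's yellow handle to pinch or push, 58 mm from the hinge. Handle 14 mm wide (bay point's x), 9 mm thick, ends 20 mm past this point; at joint 0 it leans 0.2 rad outward from upright, this point then about 125 mm above the bench.
- lever2right (a joint): Ejector lever at the -y end of bay 2: 0 = fully in (its nose over the card's ear), 0.70 rad = fully out, away from the card. Stays where left; about 4 N at the grip swings it. Hinge axis along the bay point's x, 80 mm from that point towards -y and 48 mm above it. Swinging out, its toe lifts the ear; swinging in lowers it and the nose holds it down.
- lever2right_grip (a point): Point on that lever's yellow handle to pinch or push, 58 mm from the hinge. Handle 14 mm wide (bay point's x), 9 mm thick, ends 20 mm past this point; at joint 0 it leans 0.2 rad outward from upright, this point then about 125 mm above the bench.
- stand1_hang (a point): Fixed steel hook stand: midway between its two 8 mm prongs, level with their tops where a bar rests, 220 mm above the bench. Prongs run along x, 30 mm either side in y; free ends at -x (robot side), 30 mm from this point, turned up 10 mm. Crossbar 66 mm behind (+x), no higher than the prongs. To unhook lift 18 mm (at most 24), then draw 50 mm or more to -x.
- stand2_hang (a point): The same point of the second hook stand, same shape.
- tray: Blue returns tray, 140 (x) x 172 (y) x 70 mm, 0.9 kg, loose on the bench; origin at the centre of its underside, z up. Two slots run along y, middles at x = -41 and +41 mm; each 30 mm wide, 160 long, 60 deep, floor 10 mm above the underside. A card standing in one leans a little.
- valve_stem: Bystander, not to be disturbed: brass valve stem, 95 mm long, lying. Origin at its underside.
- seal_cup1: Bystander, not to be disturbed: black rubber seal cup, 60 mm across, 30 mm high. Origin at its underside.
- seal_cup2: Bystander, not to be disturbed: black rubber seal cup, 60 mm across, 30 mm high. Origin at its underside.
- gauge: Bystander, not to be disturbed: chrome pressure gauge lying face up, 68 mm across, 32 mm high. Origin at its underside.
- nozzle_cap: Bystander, not to be disturbed: orange nozzle cap, 48 mm across, 70 mm high. Origin at its underside.
- wrench: Bystander, not to be disturbed: steel wrench, 180 mm long. Origin at its underside.
- oil: Bystander, not to be disturbed: white bottle with a red cap, 56 mm across, 140 mm high. Origin at its underside.
There are look-alikes about, which are no part of the job. Leave any white look-alike of the part that bears red1_c alone. Leave any orange look-alike of the part that bears green1_c alone.

How it is judged (in metres and radians):
On the way, in this order (a step that is already met when the one before it is completed fails the run):
1. every red card has been pried up by its levers and rests on them in its bay, untouched by the fingers, all at the same time (x of red1_c in the frame of bay1 between -0.015 and 0.015 m and y of red1_c in the frame of bay1 between -0.012 and 0.012 m and z of red1_c in the frame of bay1 between 0.064 and 0.08 m and angle between each of red1_c, red2_c's own z axis and vertical below 0.12 rad and contact force between the fingers and red1 below 0.3 N and linear speed of each of red1, red2 below 0.03 m/s and x of red2_c in the frame of bay2 between -0.015 and 0.015 m and y of red2_c in the frame of bay2 between -0.012 and 0.012 m and z of red2_c in the frame of bay2 between 0.064 and 0.08 m and contact force between the fingers and red2 below 0.3 N), for 0.2 s.
2. every red card stands on edge in a slot of the tray, let go (((x of red1_c in the frame of tray between -0.071 and -0.011 m and y of red1_c in the frame of tray between -0.03 and 0.03 m and z of red1_c in the frame of tray between 0.05 and 0.076 m) or (x of red1_c in the frame of tray between 0.011 and 0.071 m and y of red1_c in the frame of tray between -0.03 and 0.03 m and z of red1_c in the frame of tray between 0.05 and 0.076 m)) and angle between each of red1_c, red2_c's own z axis and vertical below 0.45 rad and contact force between the fingers and red1 below 0.3 N and linear speed of each of red1, red2 below 0.03 m/s and ((x of red2_c in the frame of tray between -0.071 and -0.011 m and y of red2_c in the frame of tray between -0.03 and 0.03 m and z of red2_c in the frame of tray between 0.05 and 0.076 m) or (x of red2_c in the frame of tray between 0.011 and 0.071 m and y of red2_c in the frame of tray between -0.03 and 0.03 m and z of red2_c in the frame of tray between 0.05 and 0.076 m)) and contact force between the fingers and red2 below 0.3 N), for 0.2 s.
At the end, for the whole second after the job is handed in: Each red card stands in a tray slot, leaning under 0.45 rad. Each green card is in a bay, at most 3.5 mm above fully seated, within 10 mm of the slot middle, tilted under 0.12 rad, both its levers within 0.12 rad of fully in. All at rest, let go; levers of an empty bay may be anywhere (all of step 2 and ((x of green1_c in the frame of bay1 between -0.01 and 0.01 m and y of green1_c in the frame of bay1 between -0.01 and 0.01 m and z of green1_c in the frame of bay1 between 0.045 and 0.0595 m and value of joint each of lever1left, lever1right below 0.12 rad) or (x of green1_c in the frame of bay2 between -0.01 and 0.01 m and y of green1_c in the frame of bay2 between -0.01 and 0.01 m and z of green1_c in the frame of bay2 between 0.045 and 0.0595 m and value of joint each of lever2left, lever2right below 0.12 rad)) and angle between each of green1_c, green2_c's own z axis and vertical below 0.12 rad and linear speed of each of green1, green2 below 0.03 m/s and ((x of green2_c in the frame of bay1 between -0.01 and 0.01 m and y of green2_c in the frame of bay1 between -0.01 and 0.01 m and z of green2_c in the frame of bay1 between 0.045 and 0.0595 m and value of joint each of lever1left, lever1right below 0.12 rad) or (x of green2_c in the frame of bay2 between -0.01 and 0.01 m and y of green2_c in the frame of bay2 between -0.01 and 0.01 m and z of green2_c in the frame of bay2 between 0.045 and 0.0595 m and value of joint each of lever2left, lever2right below 0.12 rad))); the robot touches nothing.
It fails at once if a bystander is pushed more than 30 mm from its place (distance of any of valve_stem, seal_cup1, seal_cup2, gauge, nozzle_cap, wrench, oil from where it was at the start of the episode above 0.03 m).
It fails at once if a card is dropped on the bench (height (world z) of any of red1_c, red2_c, green1_c, green2_c below 0.045 m).
Of red1, red2 only 1 to 2 are there at a start; the rules pass over those that are not, and their reading is None.
Of green1, green2 only 1 to 2 are there at a start; the rules pass over those that are not, and their reading is None.
At some moment in a run one of tray may be knocked a few centimetres aside while the robot is not near it.
It also fails if it takes over 210 s, if anything falls off the work surface, if the arm or the gripper's body presses on something with over 40 N, if the wrist force passes 120 N, or if a joint passes its speed limit or range.

## Working session

There is one attempt and no reset: what is moved stays moved. The work goes in short steps, each a Python script; the robot and the scene stay as the last script left them, time stands still between calls to the robot, and variables do not carry over. Pictures are saved under pics/ and viewed, at most 14 in all, crops included, and the job is handed in when it is done.

```bash
mkdir -p pics; ls; python3 - <<'E'
from station import *
import cv2
for n in ("top","side","wrist"):
    c=camera(n); cv2.imwrite(f"pics/{n}0.png",c["img"])
    print(n,c["fovy"],c["cx"],c["cy"],c["k1"],c["camera_from_world"].tolist() if hasattr(c["camera_from_world"],'tolist') else c["camera_from_world"])
    if n=="wrist":continue
    for q in ("red1_c","green1_c","bay1","lever1left","stand1_hang","tray","oil","gauge","wrench","nozzle_cap","seal_cup1","valve_stem"):
        try: print(q,[(round(r["score"],2),[int(v) for v in r["extent"]]) for r in regions_of(n,q)])
        except Exception as e: print(q,e)
print(sense(), tip_reach)
E
```

```text
pics
top 51.045599580577544 325.54740093373726 237.01364434229254 -0.021595787221631267 [[0.02326889439211385, -0.9996795229773697, 0.009970451018255415, -22.530888755030098], [0.9861236726009092, 0.024590846767233606, 0.16418097512003504, -481.98563497878104], [-0.1643735407231461, 0.006011788004347121, 0.986379844438808, -1410.067831588835], [0.0, 0.0, 0.0, 1.0]]
red1_c [(0.86, [186, 336, 25, 53]), (0.85, [236, 299, 28, 34]), (0.58, [251, 242, 43, 11])]
green1_c [(0.94, [349, 194, 46, 20]), (0.79, [467, 158, 27, 41]), (0.58, [279, 242, 14, 8])]
bay1 [(0.96, [250, 231, 78, 67])]
lever1left [(0.23, [249, 230, 78, 66]), (0.19, [486, 229, 17, 13])]
stand1_hang [(0.56, [345, 184, 36, 60])]
tray [(0.69, [395, 256, 68, 57]), (0.45, [470, 278, 35, 22])]
oil [(0.65, [471, 278, 30, 26])]
gauge [(0.88, [199, 173, 28, 24])]
wrench [(0.59, [167, 199, 29, 48]), (0.43, [197, 174, 29, 25])]
nozzle_cap [(0.7, [488, 229, 17, 15])]
seal_cup1 [(0.73, [312, 257, 18, 22])]
valve_stem [(0.74, [395, 255, 64, 57]), (0.67, [223, 207, 14, 8]), (0.62, [199, 174, 29, 26]), (0.5, [178, 268, 11, 31])]
side 55.31
[... 1527 characters left out ...]
.35, 'joint_pos': array([-7.88165060e+01,  7.09387221e+00,  9.45568950e+01, -4.68825839e-04,
        7.83495769e+01, -4.73349111e+00]), 'joint_velocities': array([-0.01264399, -0.05281843,  0.00633123, -0.04495558,  0.02707441,
       -0.01922748]), 'joint_torque': array([-2.71182016e-04, -4.23584819e+01, -3.65750241e+01, -9.43996838e-05,
        5.04312102e-04,  1.28843837e-05]), 'tool_pos': array([ 178.21834631, -625.07809991,  404.6975562 ]), 'orientation': array([-1.79999619e+02,  4.29197228e-04,  1.59170798e+01]), 'force': array([ 0.58227558, -0.18677232,  0.26311473]), 'ft_torque': array([-0.02812491, -0.01178376, -0.00492166]), 'finger_force': 0.0, 'opening': 1.0022738032229783} 173.4
```

View pics/top0.png

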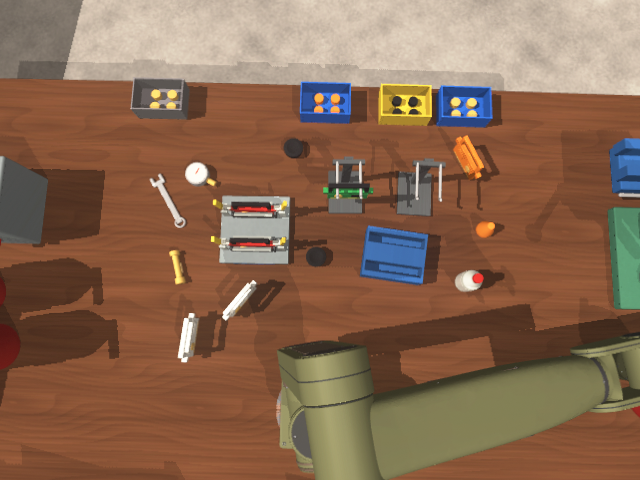

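View pics/side0.png

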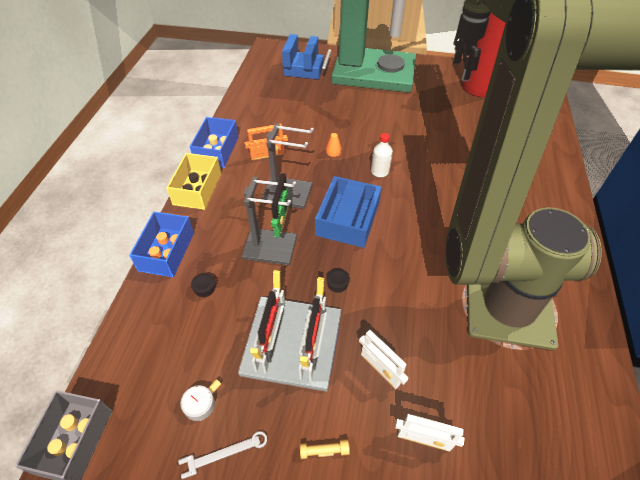

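Top: rack centred at about (255,230) with red cards in both bays. One green card hangs on the stand at (348,190). The stand at (415,190) is empty, the tray is at (395,255), and the orange and white look-alikes lie loose. Next I'll work out positions.

```bash
cat > h.py <<'E'
from station import *
import cv2, numpy as np
def K(c):
    f=240/np.tan(np.radians(c["fovy"]/2)); return np.array([[f,0,c["cx"]],[0,f,c["cy"]],[0,0,1.]])
def ray(c,px):
    p=cv2.undistortPoints(np.array(px,float).reshape(-1,1,2),K(c),np.array([c["k1"],0,0,0.])).reshape(-1,2)
    M=np.array(c["camera_from_world"]); R=M[:3,:3]; o=-R.T@M[:3,3]
    d=np.c_[p[:,0],-p[:,1],-np.ones(len(p))]@R
    return o,d
def onz(c,px,z):
    o,d=ray(c,px); return (o+d*((z-o[2])/d[:,2:]))[:,:2]
def proj(c,P):
    M=np.array(c["camera_from_world"]); q=np.atleast_2d(P)@M[:3,:3].T+M[:3,3]
    x=q[:,0]/-q[:,2]; y=-q[:,1]/-q[:,2]; s=1+c["k1"]*(x*x+y*y); k=K(c)
    return np.c_[k[0,0]*x*s+k[0,2],k[1,1]*y*s+k[1,2]]
def tri(cs,pxs):
    A=np.zeros((3,3));b=np.zeros(3)
    for c,p in zip(cs,pxs):
        o,d=ray(c,[p]); d=d[0]/np.linalg.norm(d[0]); Q=np.eye(3)-np.outer(d,d); A+=Q; b+=Q@o
    return np.linalg.solve(A,b)
E
python3 - <<'E'
from h import *
c=camera("top"); f=lambda n,px,z: print(n,onz(c,px,z).round(0).tolist())
f("bars",[(252,206),(252,241)],126); f("levers",[(217,204),(286,204),(214,240),(281,239)],125)
f("rack corners",[(222,196),(292,197),(288,264),(220,262)],20)
f("green bar",[(325,190),(372,190)],226); f("stand1 prongs",[(337,160),(337,197),(361,160),(361,197)],220)
f("tray corners",[(369,227),(428,233),(421,284),(362,276)],70)
f("stem",[(178,268)],10);f("cups",[(318,257),(293,148)],15);f("gauge",[(197,173)],30);f("wrench",[(155,180),(180,223)],5);f("cap",[(485,229)],40);f("oil",[(478,279)],140);f("stand2",[(417,165),(417,200),(440,165),(440,200)],220)
w=camera("wrist");M=np.array(w["camera_from_world"]);print(-M[:3,:3].T@M[:3,3], M[2,:3])
f("orange",[(467,158)],30)
E
```

```text
bars [[549.0, 193.0], [452.0, 188.0]]
levers [[552.0, 289.0], [557.0, 100.0], [452.0, 291.0], [460.0, 110.0]]
rack corners [[601.0, 298.0], [603.0, 91.0], [404.0, 96.0], [405.0, 293.0]]
green bar [[573.0, -6.0], [576.0, -125.0]]
stand1 prongs [[655.0, -35.0], [557.0, -37.0], [657.0, -97.0], [558.0, -98.0]]
tray corners [[509.0, -133.0], [496.0, -301.0], [351.0, -280.0], [370.0, -115.0]]
stem [[385.0, 416.0]]
cups [[427.0, 10.0], [757.0, 94.0]]
gauge [[667.0, 375.0]]
wrench [[649.0, 506.0], [520.0, 421.0]]
cap [[518.0, -474.0]]
oil [[363.0, -418.0]]
stand2 [[647.0, -242.0], [554.0, -242.0], [649.0, -302.0], [556.0, -301.0]]
[ 256.8615435  -602.60194678  373.57266296] [0.30439831 0.08661811 0.94859842]
orange [[735.0, -429.0]]
```

```bash
python3 - <<'E'
from h import *
import pickle
goto([490,170,480],[180,0,90])
c=camera("wrist"); cv2.imwrite("pics/w1.png",c["img"]); pickle.dump(c,open("w1.pkl","wb"))
for q in ("bay1","lever1left","red1_c"): print(q,[(round(r["score"],2),[int(v) for v in r["extent"]]) for r in regions_of("wrist",q)])
print(sense()["clock"])
E
```

```text
bay1 [(0.58, [337, 174, 190, 243])]
lever1left [(0.9, [280, 82, 28, 56])]
red1_c [(0.94, [285, 173, 22, 138]), (0.89, [124, 146, 146, 91]), (0.7, [47, 12, 94, 25]), (0.31, [338, 175, 191, 249])]
4.6583
```

View pics/w1.png

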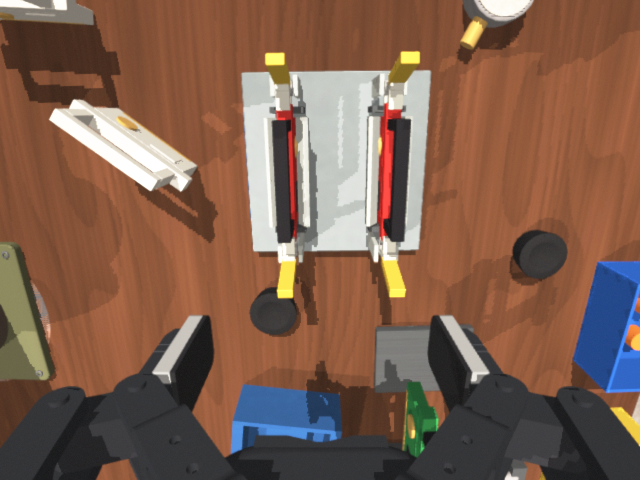

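```bash
cat >> h.py <<'E'
def rot(yaw): a=np.radians(yaw); return np.array([[np.cos(a),-np.sin(a)],[np.sin(a),np.cos(a)]])
def W(p,L):  # p=(x,y,yaw) local->world
    L=np.atleast_2d(np.array(L,float)); return np.c_[L[:,:2]@rot(p[2]).T+p[:2],L[:,2]]
def grip(sx,sy,q,s=58):  # rack frame (centre), bay at x=sx*50, end sy, joint rad
    a=0.2+q; return [sx*50,sy*(80+s*np.sin(a)),68+s*np.cos(a)]
E
python3 - <<'E'
from h import *
import pickle
from scipy.optimize import least_squares
c=pickle.load(open("w1.pkl","rb")); img=c["img"].copy()
px=np.array([(243,73),(430,71),(421,250),(253,251)],float)
C=lambda h:[(-100,100,h),(100,100,h),(100,-100,h),(-100,-100,h)]
r=least_squares(lambda p:(proj(c,W(p[:3],C(p[3])))-px).ravel(),[503,195,0,20]); print(r.x.round(2),r.fun.round(1))
r20=least_squares(lambda p:(proj(c,W(p[:3],C(20)))-px).ravel(),[503,195,0]); print(r20.x.round(2),r20.fun.round(1))
p=r20.x
for sx in(-1,1):
    for z in (132,):
        q=proj(c,W(p,[(sx*50+a*6,b*52,z) for a,b in((-1,-1),(1,-1),(1,1),(-1,1))])); cv2.polylines(img,[q.round().astype(int)],True,(255,255,0),1)
    for sy in(-1,1):
        q=proj(c,W(p,[(sx*50+dx,grip(sx,sy,0,78)[1],grip(sx,sy,0,78)[2]) for dx in(-7,7)])); cv2.line(img,*[tuple(int(round(v)) for v in t) for t in q],(255,0,255),1)
        q=proj(c,W(p,[grip(sx,sy,0)])); cv2.circle(img,tuple(int(round(v)) for v in q[0]),2,(255,0,0),-1)
cv2.imwrite("pics/o1.png",cv2.resize(img[30:310,220:450],None,fx=2,fy=2,interpolation=cv2.INTER_NEAREST))
E
```

```text
[509.22 196.66   0.68  16.02] [-0.9  0.1  1.4 -0.1 -1.8 -0.5  1.2  0.5]
[509.06 196.86   0.68] [-1.8 -0.5  2.4 -0.7 -1.1  0.4  0.6  1.4]
```

View pics/o1.png

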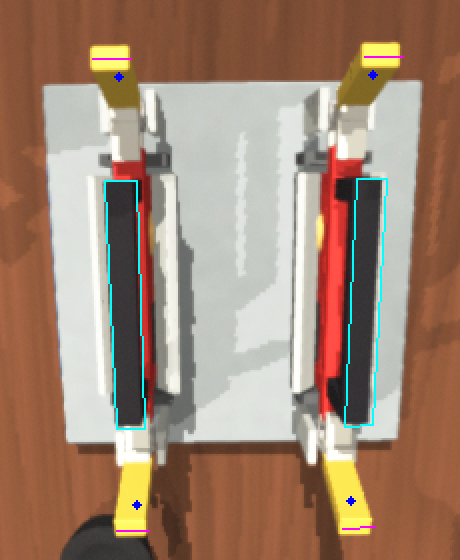

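Overlay fits to about 1 mm: rack at (509,197), yaw 0.7°, levers at 0. Now the first lever.

```bash
cat >> h.py <<'E'
RACK=(509.0,197.0,0.7)
def swing(sx,sy,q0,q1,n=4,over=0.0):
    P=lambda q,dz=0: (W(RACK,[grip(sx,sy,q)])[0]+[0,0,155+dz]).tolist()
    O=[180,0,90+RACK[2]]
    a=P(q0); hi=[a[0],a[1],350]
    s=sense()["tool_pos"]
    if s[2]<345: movel([s[0],s[1],350],velocity=250)
    goto(hi,O); movel(a,velocity=150); gripper_close(30)
    for q in np.linspace(q0,q1,n+1)[1:]: movel(P(q),O,velocity=80)
    s=sense(); print("swing",sx,sy,"f",s["force"].round(1),"open",round(s["opening"],3),"ff",round(s["finger_force"],1),"t",round(s["clock"],1))
    open_jaws(); b=P(q1); movel([b[0],b[1],350],velocity=250)
E
python3 - <<'E'
from h import *
swing(-1,1,0,0.7)
goto([490,170,480],[180,0,90.7])
c=camera("wrist"); cv2.imwrite("pics/w2.png",c["img"][20:320,200:480])
E
```

```text
swing -1 1 f [-5.   2.2  5.9] open 0.162 ff 31.8 t 7.8
```

View pics/w2.png

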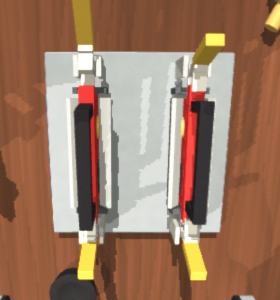

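The left lever of bay 1, at (82,20), is out and nothing else has moved. I'll do the other three.

```bash
python3 - <<'E'
from h import *
import pickle
swing(1,1,0,0.7); swing(1,-1,0,0.7); swing(-1,-1,0,0.7)
goto([490,170,480],[180,0,90])
c=camera("wrist"); img=c["img"]; pickle.dump(c,open("w3.pkl","wb")); print(sense()["clock"])
for sx in(-1,1):
    q=proj(c,W(RACK,[(sx*50+a*6,b*52,146) for a,b in((-1,-1),(1,-1),(1,1),(-1,1))])); cv2.polylines(img,[q.round().astype(int)],True,(255,255,0),1)
    for sy in(-1,1):
        g=grip(sx,sy,.7,78)
        q=proj(c,W(RACK,[(sx*50+dx,g[1],g[2]) for dx in(-7,7)])); cv2.line(img,*[tuple(int(round(v)) for v in t) for t in q],(255,0,255),1)
cv2.imwrite("pics/o3.png",cv2.resize(img[10:320,200:480],None,fx=1.8,fy=1.8,interpolation=cv2.INTER_NEAREST))
E
```

```text
swing 1 1 f [-6.4  1.1  5.3] open 0.158 ff 31.9 t 13.0
swing 1 -1 f [-7.3 -1.1  7.1] open 0.16 ff 31.7 t 17.4
swing -1 -1 f [-7.2 -1.4  4.9] open 0.159 ff 31.4 t 21.5
23.4833
```

View pics/o3.png

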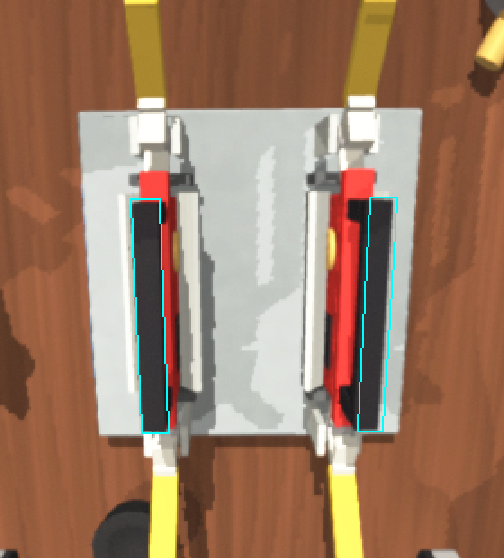

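Both bars match the raised outline (underside up 14 mm) and all the levers are out. Now I'll view the tray and the green card from the wrist.

```bash
python3 - <<'E'
from h import *
import pickle
goto([440,-225,500],[180,0,90]); 
c=camera("wrist"); cv2.imwrite("pics/w4.png",c["img"]); pickle.dump(c,open("w4.pkl","wb"))
E
```

```text
(no output)
```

View pics/w4.png

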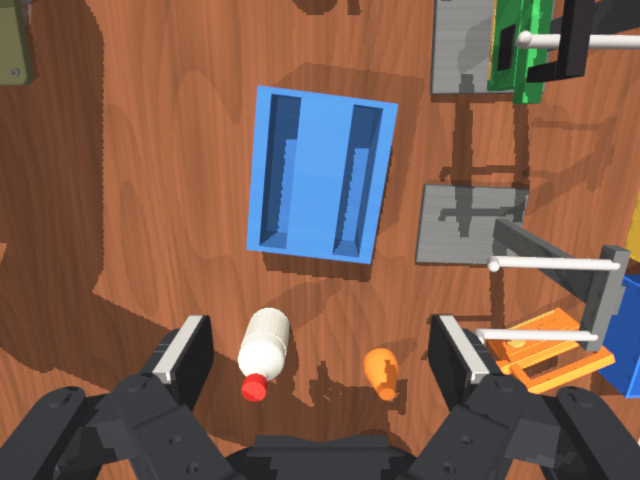

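Tray's top corners are (258,86), (398,103), (372,264) and (247,249), and both slots are empty. Next: an automatic tray fit, then a close view of the green card.

```bash
cat >> h.py <<'E'
from scipy.optimize import minimize
def trayfit(c,p0=(432,-207,-7)):
    hsv=cv2.cvtColor(c["img"],cv2.COLOR_BGR2HSV)
    m=cv2.inRange(hsv,(100,110,40),(125,255,255))
    n,l,st,ce=cv2.connectedComponentsWithStats(cv2.morphologyEx(m,cv2.MORPH_CLOSE,np.ones((5,5))))
    e=proj(c,[p0[0],p0[1],40])[0]
    k=min((k for k in range(1,n) if st[k,4]>800),key=lambda k:np.hypot(*(ce[k]-e)))
    pts,_=cv2.findContours((l==k).astype(np.uint8),0,2); h=cv2.convexHull(max(pts,key=len)).astype(np.float32)
    B=[(a*70,b*86,z) for a in(-1,1) for b in(-1,1) for z in(0,70)]
    def cost(p):
        g=cv2.convexHull(proj(c,W(p,B)).astype(np.float32))
        i=cv2.intersectConvexConvex(h,g)[0]; return 1-i/(cv2.contourArea(h)+cv2.contourArea(g)-i)
    r=min((minimize(cost,[p0[0],p0[1],y],method="Nelder-Mead",options=dict(initial_simplex=[[p0[0],p0[1],y],[p0[0]+20,p0[1],y],[p0[0],p0[1]+20,y],[p0[0],p0[1],y+6]])) for y in(p0[2],p0[2]+10,p0[2]-10)),key=lambda r:r.fun)
    return r.x.round(1),round(r.fun,3)
E
python3 - <<'E'
from h import *
import pickle
print(trayfit(pickle.load(open("w4.pkl","rb"))))
goto([520,-80,560],[180,0,90]); c=camera("wrist"); cv2.imwrite("pics/w5.png",c["img"]); pickle.dump(c,open("w5.pkl","wb"))
print(trayfit(camera("top")),sense()["clock"])
E
```

```text
(array([ 437.7, -206.6,   -7. ]), np.float64(0.004))
(array([ 435.3, -206.4,   -7. ]), np.float64(0.235)) 25.8417
```

View pics/w5.png

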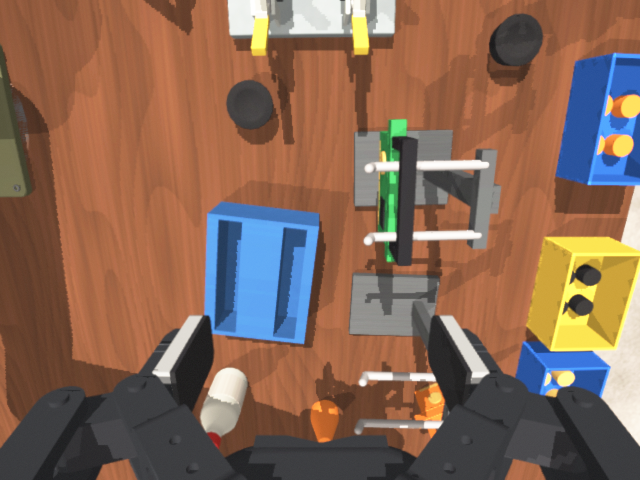

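```bash
python3 - <<'E'
from h import *
import pickle
c=pickle.load(open("w5.pkl","rb"))
hsv=cv2.cvtColor(c["img"],cv2.COLOR_BGR2HSV)
for r in range(130,272,10): print(r,[int(x)+380 for x in np.flatnonzero(hsv[r,380:425,2]<60)[[0,-1]]] if (hsv[r,380:425,2]<60).any() else None, end=" ")
print("\nright edge z232",onz(c,[(416.5,138),(413.5,264)],232).round(1).tolist())
print("prong tips z228",onz(c,[(370,168),(370,241)],228).round(1).tolist())
print("prong at bar z220",onz(c,[(430,166),(430,236)],219).round(1).tolist())
print("crossbar corner z220",onz(c,[(472,246),(490,249),(478,150),(496,151)],216).round(1).tolist())
E
```

```text
130 None 140 [393, 406] 150 [399, 402] 160 [400, 402] 170 [400, 401] 180 [399, 401] 190 [399, 400] 200 [381, 400] 210 [380, 400] 220 [380, 400] 230 [397, 399] 240 [397, 398] 250 [390, 398] 260 [395, 398] 270 None 
right edge z232 [[592.7, -13.5], [598.3, -115.9]]
prong tips z228 [[558.8, -36.7], [561.3, -97.0]]
prong at bar z220 [[608.5, -36.0], [613.9, -95.3]]
crossbar corner z220 [[652.8, -105.4], [669.2, -108.1], [647.4, -23.2], [662.4, -23.9]]
```

Green card's bar is centred at about (590,-66), yaw 3°, consistent with the prong tips 30 mm in front. First red card next.

```bash
cat >> h.py <<'E'
def info(t): s=sense(); print(t,"f",s["force"].round(1),"open",round(s["opening"],3),"ff",round(s["finger_force"],1),"t",round(s["clock"],1))
def pick_red(sx):
    O=[180,0,90+RACK[2]]; b=W(RACK,[(sx*50,0,295)])[0].tolist()
    s=sense()["tool_pos"]; 
    if s[2]<429: movel([s[0],s[1],430],velocity=250)
    goto([b[0],b[1],430],O); movel(b,velocity=150); gripper_close(40); info("gripped")
    movel([b[0],b[1],340],velocity=80); info("lifted"); movel([b[0],b[1],430],velocity=200)
def place_red(tray,slot):
    O=[180,0,90+tray[2]]; b=W(tray,[(slot*41,0,273)])[0].tolist()
    movel([450,90,430],[180,0,90],velocity=300); movel([b[0],b[1],430],O,velocity=300)
    movel([b[0],b[1],300],velocity=200); movel(b,velocity=50); info("at floor"); open_jaws(); info("open")
    movel([b[0],b[1],430],velocity=150)
E
python3 - <<'E'
from h import *
pick_red(1)
c=camera("top"); t=trayfit(c,(437.7,-206.6,-7)); print(t); cv2.imwrite("pics/t6.png",c["img"])
E
```

```text
gripped f [-2.7  0.6  2. ] open 0.132 ff 40.3 t 28.7
lifted f [ 0.4 -0.1 -2.3] open 0.127 ff 39.8 t 29.5
(array([ 392.5, -193.9,   -6.8]), np.float64(0.03))
```

View pics/t6.png

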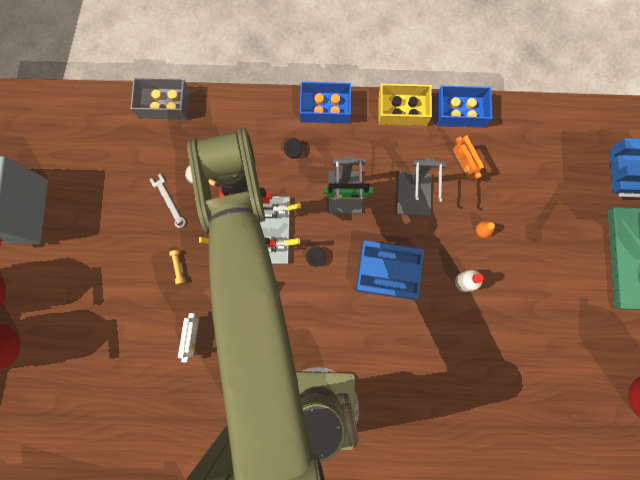

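The tray was knocked about 45 mm toward the robot; it now sits at pixel (391,270). I'll re-measure it from the wrist with the card held aside.

```bash
python3 - <<'E'
from h import *
p=(392.5,-193.9,-6.8)
print("side",trayfit(camera("side"),p))
movel([450,90,480],[180,0,90],velocity=300); movel([490,-205,490],velocity=300)
c=camera("wrist"); print(trayfit(c,p)); info("hold"); cv2.imwrite("pics/w7.png",c["img"])
E
```

```text
side (array([ 394.2, -194.6,   -6.4]), np.float64(0.062))
(array([ 394.7, -194.7,   -7.2]), np.float64(0.009))
hold f [-0.6  1.4 -1.1] open 0.133 ff 39.8 t 32.0
```

View pics/w7.png

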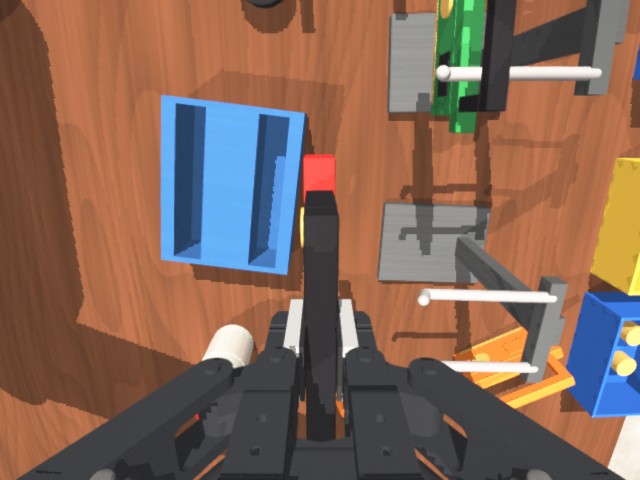

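The card is held squarely and the three cameras agree on the tray at (394.7,-194.7), yaw -7.2°. Placing it.

```bash
sed -i 's/    movel(\[450,90,430\],\[180,0,90\],velocity=300); movel(\[b\[0\],b\[1\],430\],O/    if sense()["tool_pos"][1]>0: movel([450,90,430],[180,0,90],velocity=300)\n    movel([b[0],b[1],430],O/' h.py
python3 - <<'E'
from h import *
place_red((394.7,-194.7,-7.2),1)
pick_red(-1)
c=camera("top"); cv2.imwrite("pics/t8.png",c["img"]); p=(394.7,-194.7,-7.2)
print(trayfit(c,p)); 
movel([450,90,480],[180,0,90],velocity=300); movel([500,-205,490],velocity=300)
c=camera("wrist"); print(trayfit(c,p)); info("hold"); cv2.imwrite("pics/w8.png",c["img"])
E
```

```text
at floor f [-1.2  2.   4.9] open 0.132 ff 40.8 t 34.0
open f [ 0.3 -1.2 -0.1] open 1.0 ff 0.0 t 34.7
gripped f [-1.7  0.7  1.9] open 0.129 ff 40.3 t 39.3
lifted f [-0.6  0.5 -2. ] open 0.132 ff 39.7 t 40.0
(array([ 392.5, -193.9,   -6.7]), np.float64(0.032))
(array([ 395.1, -194.6,   -7.5]), np.float64(0.011))
hold f [ 0.3  0.9 -2.4] open 0.133 ff 39.7 t 42.4
```

View pics/w8.png

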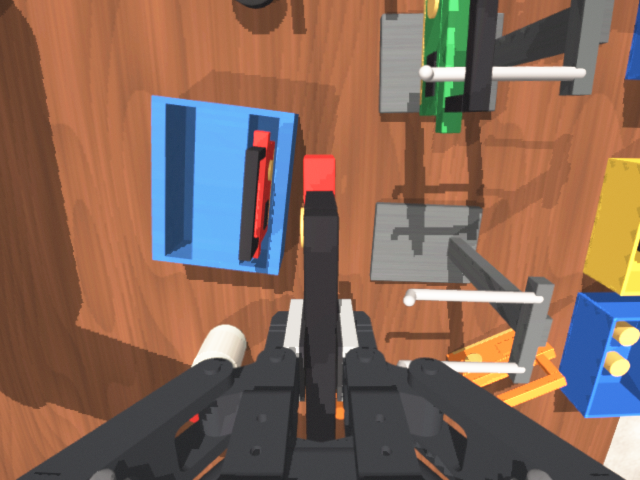

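Tray unchanged, the first card is in the right slot, and the second is held squarely. I'll place the second, then unhook the green card.

```bash
python3 - <<'E'
from h import *
place_red((395,-194.6,-7.3),-1)
c=camera("wrist"); cv2.imwrite("pics/w9a.png",c["img"])
g=np.array([590,-65.5,0]); O=[180,0,93]
d=np.array([-np.cos(np.radians(3)),-np.sin(np.radians(3)),0])
P=lambda back,z:(g+d*back+[0,0,z]).tolist()
s=sense()["tool_pos"]; movel([s[0],s[1],480],velocity=250)
movel(P(0,480),O,velocity=300); movel(P(0,382),velocity=120); info("on bar"); gripper_close(40); info("gripped")
movel(P(0,403),velocity=50); info("lifted")
movel(P(85,403),velocity=100); info("drawn"); movel(P(100,490),velocity=200)
c=camera("wrist"); cv2.imwrite("pics/w9.png",c["img"])
E
python3 -c "
import cv2,numpy as np
cv2.imwrite('pics/v9.png',np.hstack([cv2.resize(cv2.imread('pics/w9a.png'),(400,300)),cv2.resize(cv2.imread('pics/w9.png'),(400,300))]))"
```

```text
at floor f [-1.2  3.1  4.8] open 0.133 ff 40.7 t 44.6
open f [-0.2  0.3  0.6] open 1.001 ff 0.0 t 45.3
on bar f [ 0.2 -0.2  0.5] open 1.002 ff 0.0 t 48.9
gripped f [-1.2 -0.1  1.6] open 0.129 ff 41.0 t 49.6
lifted f [-0.6 -0.1 -2.6] open 0.131 ff 40.5 t 50.1
drawn f [ 0.3  0.7 -2.2] open 0.132 ff 40.5 t 51.1
```

View pics/v9.png

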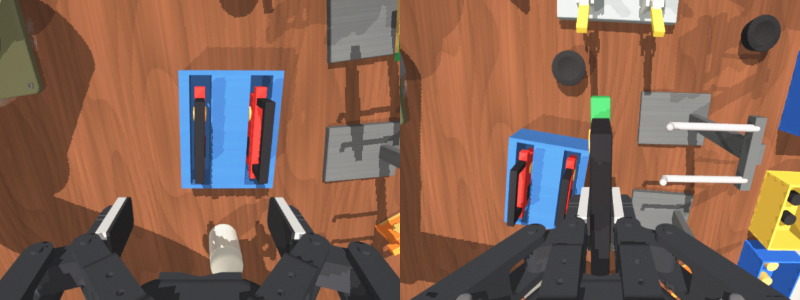

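Left view: both reds stand in their slots, tray unmoved. Right view: the green card is off the hooks. I'll compare its position along the grip with the red card's.

```bash
python3 - <<'E'
from h import *
for f,lo,hi in (("w7",(0,150,80),(6,255,255)),("w8",(0,150,80),(6,255,255)),("w9",(50,120,60),(80,255,255))):
    h=cv2.cvtColor(cv2.imread(f"pics/{f}.png"),cv2.COLOR_BGR2HSV)[:,300:345]
    m=cv2.inRange(h,lo,hi); r=np.flatnonzero(m[:230].sum(1)>255*8)
    cols=np.flatnonzero(m[r[0]+3:r[0]+25].sum(0)>255*8)+300
    v=h[150:260,15:25,2].mean(1); b=150+np.argmax(v<70); print(f,"ear rows",r[0],r[-1],"cols",cols[0],cols[-1],"bar end",b)
E
```

```text
w7 ear rows 154 190 cols 303 335 bar end 192
w8 ear rows 154 190 cols 303 335 bar end 192
w9 ear rows 154 189 cols 305 336 bar end 190
```

The green card sits in the grip the same way the reds did. Lowering it into bay 1.

```bash
python3 - <<'E'
from h import *
O=[180,0,90.7]; b=W(RACK,[(-50,0,0)])[0]
for z,v in ((450,300),(370,200)): movel([b[0],b[1],z],O,velocity=v)
info("above")
for z in (355,345,335,325,315,305,299,297):
    movel([b[0],b[1],z],velocity=50); s=sense(); print(z,s["force"].round(1))
    if s["force"][2]>10: break
E
```

```text
above f [ 1.  -0.4 -1.2] open 0.133 ff 40.5 t 53.4
355 [-0.5  0.1 -1.5]
345 [-0.8 -0.1 -2.2]
335 [ 0.3 -0.3 -2.5]
325 [-0.2 -0.3 -2.3]
315 [ 0.2  0.  -1.6]
305 [ 0.4 -0.6 -2.4]
299 [ 0.6 -0.2 -2. ]
297 [ 0.7 -0.2 -2.8]
```

```bash
python3 - <<'E'
from h import *
import pickle
b=W(RACK,[(-50,0,0)])[0]
movel([b[0],b[1],295.5],velocity=30); info("down"); open_jaws(); movel([b[0],b[1],400],velocity=200)
swing(-1,1,0.7,0.35); swing(-1,-1,0.7,-0.02); swing(-1,1,0.35,-0.02)
goto([490,170,480],[180,0,90])
c=camera("wrist"); img=c["img"]; pickle.dump(c,open("w10.pkl","wb")); info("")
sx=-1
for z in (132,):
    q=proj(c,W(RACK,[(sx*50+a*6,b*52,z) for a,b in((-1,-1),(1,-1),(1,1),(-1,1))])); cv2.polylines(img,[q.round().astype(int)],True,(255,255,0),1)
for sy in(-1,1):
    g=grip(sx,sy,0,78)
    q=proj(c,W(RACK,[(sx*50+dx,g[1],g[2]) for dx in(-7,7)])); cv2.line(img,*[tuple(int(round(v)) for v in t) for t in q],(255,0,255),1)
cv2.imwrite("pics/o10.png",cv2.resize(img[10:320,200:480],None,fx=1.8,fy=1.8,interpolation=cv2.INTER_NEAREST))
E
```

```text
down f [-1.3  0.2 -1.8] open 0.13 ff 40.7 t 56.3
swing -1 1 f [-3.5  2.8 -4.6] open 0.157 ff 30.0 t 60.7
swing -1 -1 f [-3.  -4.2 -2.5] open 0.161 ff 29.9 t 65.4
swing -1 1 f [-3.2  7.2 -1.3] open 0.156 ff 29.5 t 69.6
 f [ 0.  -0.5  0.3] open 0.998 ff 0.0 t 71.5
```

View pics/o10.png

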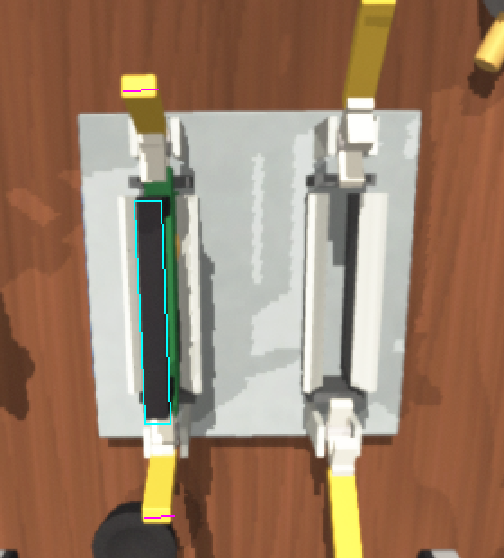

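Green card matches the seated outline and both bay 1 levers are in. Last check: levers against the initial picture (same viewpoint), and the tray.

```bash
python3 - <<'E'
from h import *
import pickle
for f in("w1","w10"):
    c=pickle.load(open(f+".pkl","rb")); im=cv2.imread("pics/w1.png") if f=="w1" else c["img"]
    h=cv2.cvtColor(im,cv2.COLOR_BGR2HSV); m=cv2.inRange(h,(22,150,60),(32,255,255)); 
    for r0,r1 in((30,115),(255,310)):
        ys,xs=np.nonzero(m[r0:r1,260:310]); print(f,xs.min()+260,xs.max()+260,ys.min()+r0,ys.max()+r0,len(xs))
    v=(h[:,:,2]<70)[110:250,270:300]; ys,xs=np.nonzero(v); print("bar",np.percentile(ys,[1,99])+110,np.percentile(xs,[2,98])+270)
goto([440,-200,520],[180,0,90]); c=camera("wrist"); print(trayfit(c,(395,-194.6,-7.3))); cv2.imwrite("pics/w11.png",cv2.resize(c["img"][40:340,120:480],None,fx=1.5,fy=1.5)); info("")
E
```

```text
w1 265 288 53 82 363
w1 277 295 260 297 519
bar [113.52 240.  ] [274. 297.]
w10 267 290 51 82 386
w10 278 296 263 300 525
bar [118. 240.] [277. 299.]
(array([ 394.6, -194.6,   -7.1]), np.float64(0.005))
 f [-0.5 -0.5  0.4] open 0.998 ff 0.0 t 73.0
```

View pics/w11.png

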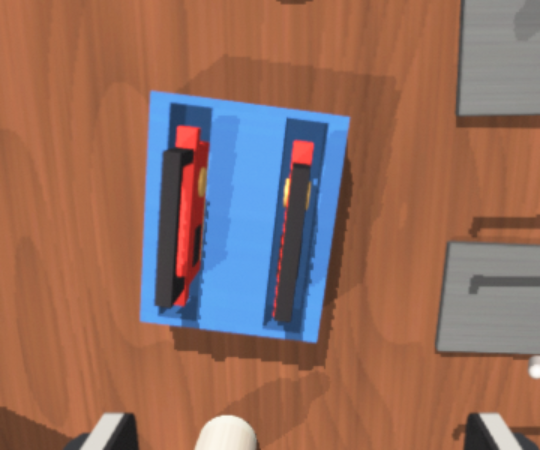

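Levers sit about 2–3 px (0.03 rad) short of fully in. That is within tolerance, but I'll give each a brief firm nudge, recheck and hand in.

```bash
python3 - <<'E'
from h import *
swing(-1,1,0.03,-0.06,2); swing(-1,-1,0.03,-0.06,2)
goto([490,170,480],[180,0,90]); wait(0.3)
h=cv2.cvtColor(camera("wrist")["img"],cv2.COLOR_BGR2HSV); m=cv2.inRange(h,(22,150,60),(32,255,255)); ok=True
for (r0,r1),ref in zip(((30,115),(255,310)),(53,297)):
    ys,xs=np.nonzero(m[r0:r1,260:310]); e=ys.min()+r0 if r0<100 else ys.max()+r0; print(e,ref); ok&=abs(e-ref)<=4
v=(h[:,:,2]<70)[110:250,270:300]; ys,xs=np.nonzero(v); print("bar",np.percentile(ys,[1,99])+110)
t=trayfit(camera("top"),(394.6,-194.6,-7)); print(t); info("")
if ok and abs(t[0][0]-394)<8: print(hand_in())
E
```

```text
swing -1 1 f [-3.8 12.5 -1.9] open 0.159 ff 29.9 t 76.6
swing -1 -1 f [ -6.5 -17.7   5. ] open 0.159 ff 29.8 t 80.3
53 53
298 297
bar [118.   238.85]
(array([ 392.5, -193.8,   -6.8]), np.float64(0.032))
 f [ 0.5 -0.3 -0.4] open 1.003 ff 0.0 t 82.4
the job is handed in; nothing more can be done
None
```

I handed the job in at 82 s with no verdict returned: in the final pictures, both red cards stand in the tray's slots and the one green card present is seated in bay 1 with both levers fully in, with no card dropped.

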